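Restart the grinder's starter after a breaker trip

TASK

The bench grinder tripped its breaker while it was still switched on. At its starter box, press the mushroom-headed STOP button fully in first so that the grinder cannot start by itself, then push the popped-out breaker pin home until it stays in, and then press the flat round START button fully in. Press with the closed fingertips only, grasp or lift nothing, touch neither START before the breaker is reset nor STOP after it, and leave the loose things lying round the box where they are.

Things in the scene. Friction and masses are not known exactly. Their poses are not given: they have to be found in the camera images.
- starter: starter box, left or right of the grinder: grey steel, 190 mm long (its x), 78 wide, 62 high, fixed to the bench; side lugs reach 55 mm off the middle line, a bent conduit leaves the +x end. Origin: centre of underside; x points away from the robot (yaw -0.28 to 0.35 rad), z up. On its top, on the middle line: STOP at x = -58 mm, START at 0, breaker pin at +58. Grinder guards are 285 mm high
- stop_top (a point): centre of the top of STOP, a black mushroom head 41 mm across, the control nearest the robot; moves with the button: 84 mm above the bench when out, 76 mm when in. Pressed straight down, 8 mm travel
- start_top (a point): centre of the top of START, a black flat round cap 28 mm across, the middle control; moves with the button: 76 mm above the bench when out, 68 mm when in. Pressed straight down, 8 mm travel
- breaker_top (a point): centre of the top of the breaker's reset pin, slim and black, 12 mm across, in a hexagonal steel nut, nearest the conduit; a white band shows below its tip while tripped. Moves with the pin: 77 mm above the bench when tripped, 69 mm when home. Pushed straight down, 8 mm travel
- stop (a joint): STOP button (m): 0 standing out (so at the start), 0.008 fully in. Linked to START inside the box: start = -stop, pressing one in throws the other out. Over-centre spring: resists with about 4 N at first, snaps through past half-way and stays; let go before that, it springs back
- start (a joint): START button (m): 0 fully in (so at the start: the grinder is switched on), -0.008 standing out. Same link and spring as STOP
- breaker (a joint): breaker pin (m): 0 tripped (so at the start), 0.008 home. Over-centre spring: resists with about 4 N at first, snaps home past half-way and stays
- jar: bystander: loose clear jar with brown contents and a red lid, 80 mm wide, 141 mm high, on the other side of the grinder from the box; origin at the centre of its underside
- spark_plug: bystander: loose spark plug 77 mm long, 24 mm thick, lying beside the box; origin at the centre of its underside
- bolt: bystander: loose steel bolt 75 mm long, 27 mm thick, lying beside the box; origin at the centre of its underside
- nut: bystander: loose steel nut 34 mm wide, 16 mm high, lying beside the box; origin at the centre of its underside
- bearing: bystander: loose ball bearing 52 mm across, 15 mm high, lying near the box; origin at the centre of its underside
- piston: bystander: loose engine piston, 67 mm across, 58 mm high, standing behind the jar; origin at the centre of its underside

How it is judged:
By the outcome, as a careful person would: the job done as asked, in the order asked, and still so for the second after the job is handed in, with the robot touching nothing.
It also fails if it takes over 54 s, if anything falls off the work surface, if the arm or the gripper's body presses on something with over 40 N, if the wrist force passes 120 N, or if a joint passes its speed limit or range.

ROBOT

A 6-joint arm with a two-finger parallel gripper is mounted at the origin on a cart in front of the work surface, level with it; the furniture and walls round the work are solid. World frame = base frame: x ahead of the robot, y to its left, z up, the work surface at z = 0. Lengths are in m, angles in rad, forces in N, time in s.
With the tool pointing down it reaches from about 0.275 to 0.75 m from the base axis. Payload 10.2 kg.
Tool frame: the origin (TCP) lies midway between the tips of the shut fingers; the grasp point (between the pads) lies 19 mm behind it; z points along the fingers, y is the line along which they close (so a half turn about z gives the same grasp; the last joint's range is limited). The gripper opens to 85 mm and grips with 20 to 120 N. Pads are 22 mm wide; open, the fingers measure 114 mm over their backs; the gripper's body (76 mm by 85 mm) begins 54 mm behind the grasp point. The pads swing forward as they close: fully open they stand 13 mm farther back than shut.
Start: joints at [-1.359, 0.313, 1.498, -0, 1.331, -0.223], TCP at [0.221, -0.476, 0.231] pointing down, gripper open.
Joint ranges: [-2.94, 2.94], [-0.97, 2.17], [0.19, 2.56], [-1.23, 4.37], [0.02, 3.11], [-2.88, 2.88]. Speed limits (rad/s): [2.39, 2.39, 3.01, 3.14, 3.14, 3.14].

INTERFACE

Orientations are given as a 3x3 rotation matrix whose columns are the frame's x, y, z axes.
In Python, from bench import manip gives the robot as it stands.
- The arm moves only by the tool apply_moves, never from a script. Its argument "increments" is a list of rows, each an object of numbers: "tx", "ty", "tz": the shift along the tool's x, y, z in cm; "ax", "ay", "az": the turn, a rotation vector about the tool's x, y, z in degrees. A call has exactly 5 rows; each row is the pose to reach, as a shift and turn from the pose commanded when the call began, along the tool's axes at that moment; what a row does not reach only later rows make up. A row lasts 1/10 s, in which the tool goes at most 50 mm and 8.59 degrees, less where a joint would pass 70% of its speed; a pose out of reach is approached as far as the arm can. A call with a gripper value outside its range is refused whole. "gripper" is the closure in counts, from 0 (fully open) to 255 (shut), set as the call begins (left out, the last holds). The fingers move at their own pace and stop on an object; "grip_force" is the grip in N (left out, the last holds). Time passes only in rows, so rows that repeat a pose let the fingers close, or fill a call up. It gives the time, the measured TCP pose, the force, the opening and the grip force at its end, in the units of the state.
- manip.read_state(): the state, without advancing time (a new reading comes with each control period).
- manip.snapshot(name): name is "side" or "top" or "wrist"; returns a dict with "pixels" (420x560x3 uint8, red, green, blue), "fx", "fy", "cx", "cy" (pixels), "origin" and "attitude" of the camera in the world. Camera axes: x right, y down, z forward; pixel columns grow to the right and rows downward; lengths in m; the calibration is good to about 2 mm. A picture is of the moment at which its call begins. There is no depth.
- manip.close_job(): hands the job in; it is judged then, once.
The state is a dict: "clock": time; "joints": joint angles; "joint_velocities": joint speeds; "joint_efforts": joint torques, N m; "eef_pos": TCP position; "ee_rot": TCP orientation; "wrist_force": force on the tool from outside, world axes, zero at the start; "torque": the same for the moment, N m; "gripper_width": opening from 0.0 (shut) to 1.0 (fully open); "gripper_force": force on a finger pad.
Only numpy, scipy, OpenCV 4.12 (cv2) and the standard library are available. Lean on these libraries where they do the work, as an engineer would, in place of code of your own. Each camera call takes 0.05 s, during which the arm holds its last target. There are 200 camera calls.

## Working session

There is one attempt and no reset: what is moved stays moved. The work goes in short steps, Python scripts to look and compute and a tool call to move; the robot and the scene stay as the last step left them, time stands still between calls to the robot, and variables do not carry over. Pictures are saved under pics/ and viewed, at most 10 in all, crops included, and the job is handed in when it is done.

Besides the shell and the picture viewer there is one more tool, called after "Call:" as name([rows], argument=value, ...), one row to a line, values as JSON. apply_moves: Moves the arm, as the interface text tells. Its arguments: {"type":"object","properties":{"increments":{"type":"array"},"gripper":{"type":"number"},"grip_force":{"type":"number"}},"required":["increments"]}

```bash
mkdir -p pics; cat > h.py <<'E'
from bench import manip
import numpy as np, cv2, pickle
def snap(n,name):
    s=manip.snapshot(n); cv2.imwrite(f'pics/{name}.png',cv2.cvtColor(s['pixels'],cv2.COLOR_RGB2BGR)); pickle.dump(s,open(f'{name}.pkl','wb')); return s
def ray(s,u,v,z):
    d=np.array(s['attitude'])@np.array([(u-s['cx'])/s['fx'],(v-s['cy'])/s['fy'],1]); o=np.array(s['origin'])
    return o+d*(z-o[2])/d[2]
def proj(s,p):
    c=np.array(s['attitude']).T@(np.array(p)-s['origin']); return s['fx']*c[0]/c[2]+s['cx'],s['fy']*c[1]/c[2]+s['cy']
E
python3 - <<'E'
from h import *
for n in('top','side'):
    s=snap(n,n+'0'); print(n,s['origin'],s['attitude'],s['fx'])
st=manip.read_state(); print(st)
E
```

```text
top [ 0.43736228 -0.04151331  1.22699409] [[-1.22241152e-03 -9.98436790e-01  5.58791780e-02]
 [-9.99990568e-01  9.87607837e-04 -4.22941059e-03]
 [ 4.16761242e-03 -5.58838211e-02 -9.98428580e-01]] 480.71177361670647
side [-0.29383865  0.31429514  0.66790383] [[-0.43213031 -0.4954424   0.7535252 ]
 [-0.90172354  0.24903126 -0.35338093]
 [-0.01257143 -0.83217802 -0.55436603]] 381.3013834197499
{'clock': 0.1, 'joints': array([-1.35941208e+00,  3.13375791e-01,  1.49834544e+00,  9.26378849e-06,
        1.33097253e+00, -2.23398489e-01]), 'joint_velocities': array([ 0.0003963 , -0.00250726, -0.00101324, -0.00111564, -0.00088093,
       -0.00071186]), 'joint_efforts': array([ 1.92398205e-03, -4.12904656e+01, -2.60140282e+01, -1.84837036e-04,
        3.08027978e-03, -3.61279135e-06]), 'eef_pos': array([ 0.22108213, -0.47594097,  0.23080754]), 'ee_rot': array([[ 9.06962537e-01,  4.21211238e-01, -2.22230016e-04],
       [ 4.21211221e-01, -9.06961931e-01,  1.07849168e-03],
       [ 2.52718652e-04, -1.07175733e-03, -9.99999394e-01]]), 'wrist_force': array([-0.09759322,  0.30632962,  0.60472112]), 'torque': array([0.03152642, 0.006009  , 0.00096266]), 'gripper_force': 0.0, 'gripper_width': 0.9997990779442525}
```

View pics/top0.png

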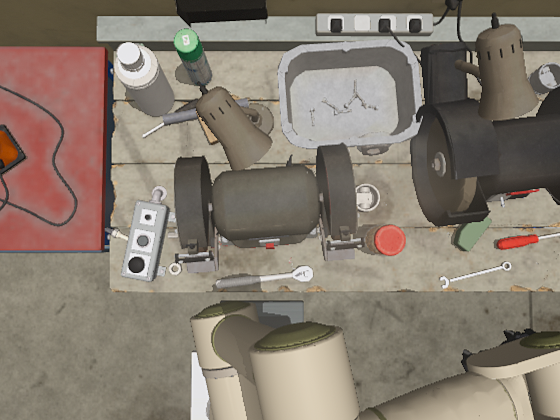

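View pics/side0.png

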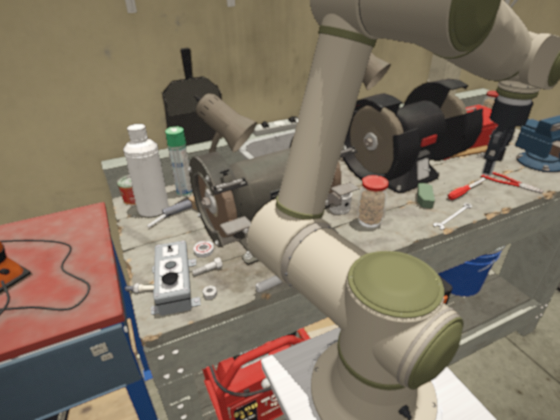

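The top view shows the box left of the grinder, with STOP near (136,265), START near (142,240) and the breaker near (148,217). In the side view the box is near (172,272).

```bash
python3 - <<'E'
from h import *
S=pickle.load(open('top0.pkl','rb')); D=pickle.load(open('side0.pkl','rb'))
a=S['pixels'][170:300,90:230]; b=D['pixels'][230:320,120:240]
a=cv2.resize(a,None,fx=4,fy=4,interpolation=2)[:520]; b=cv2.resize(b,(320,240),interpolation=2)
im=np.zeros((600,560,3),np.uint8)[:520]; im[:520,:560]=a
cv2.imwrite('pics/crop.png',im[:,:,::-1])
g=cv2.cvtColor(S['pixels'],cv2.COLOR_RGB2GRAY)
P={}
for n,(u,v),r,z in(('stop',(136,265),12,.084),('start',(142,240),8,.068),('brk',(148,217),6,.077)):
    m=np.zeros_like(g);cv2.circle(m,(u,v),r,255,-1)
    k=((g<70)&(m>0)).astype(np.uint8)
    N,l,st,c=cv2.connectedComponentsWithStats(k); i=1+np.argmax(st[1:,4]); print(n,st[i],c[i]); P[n]=ray(S,*c[i],z); print(P[n], proj(D,P[n]))
d=P['brk']-P['stop']; print(np.arctan2(d[1],d[0]),np.hypot(d[0],d[1]))
E
```

```text
stop [129 257  15  16 192] [135.890625 264.53125 ]
[0.37452021 0.27854302 0.084     ] (np.float64(169.11021020801468), np.float64(274.52182121115277))
start [137 240   1   2   2] [137.  240.5]
[0.43113145 0.28120671 0.068     ] (np.float64(164.1204688516575), np.float64(264.7361419368137))
brk [145 215   5   4  15] [146.86666667 216.53333333]
[0.48836772 0.25596432 0.077     ] (np.float64(169.2018285967355), np.float64(244.76903742856672))
-0.19578352610121733 0.11606486286620736
```

View pics/crop.png

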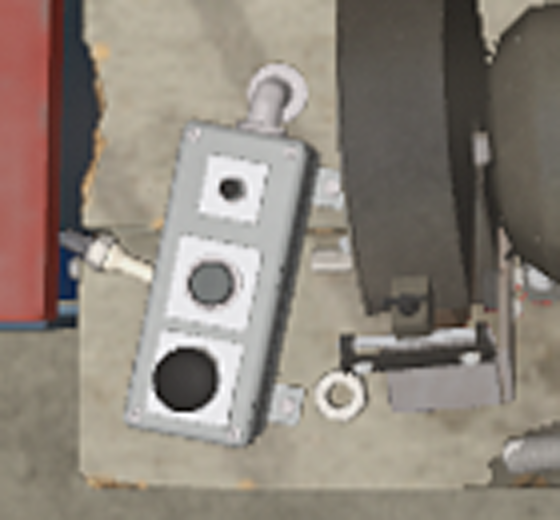

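The crop confirms STOP at crop (185,380), START at (210,283) and the pin at (231,188). The fitted positions have a STOP-to-pin spacing of 116 mm, as specified. I'll raise the arm above guard height and then cross.

Call:
apply_moves([
  {"tz": -5},
  {"tz": -10},
  {"tz": -13.5},
  {"tx": 4.3, "ty": -2.8, "tz": -14},
  {"tx": 8.6, "ty": -5.7, "tz": -14},
], gripper=255, grip_force=40)

```text
schema error: expected keys tx, ty, tz, ax, ay, az
```

Call:
apply_moves([
  {"tx": 0, "ty": 0, "tz": -5, "ax": 0, "ay": 0, "az": 0},
  {"tx": 0, "ty": 0, "tz": -10, "ax": 0, "ay": 0, "az": 0},
  {"tx": 0, "ty": 0, "tz": -13.5, "ax": 0, "ay": 0, "az": 0},
  {"tx": 4.3, "ty": -2.8, "tz": -14, "ax": 0, "ay": 0, "az": 0},
  {"tx": 8.6, "ty": -5.7, "tz": -14, "ax": 0, "ay": 0, "az": 0},
], gripper=255, grip_force=40)

```text
clock: 0.6
eef_pos: [0.2736, -0.3907, 0.3718]
ee_rot: [[0.908, 0.419, 0.001], [0.419, -0.908, -0.001], [0.0, 0.001, -1.0]]
wrist_force: [1.2, -0.6, 0.6]
gripper_width: 0.146
gripper_force: 0.0
```

Call:
apply_moves([
  {"tx": 3.3, "ty": -2.6, "tz": 0, "ax": 0, "ay": 0, "az": 0},
  {"tx": 6.6, "ty": -5.2, "tz": 0, "ax": 0, "ay": 0, "az": 0},
  {"tx": 9.9, "ty": -7.8, "tz": 0, "ax": 0, "ay": 0, "az": 0},
  {"tx": 13.2, "ty": -10.4, "tz": 0, "ax": 0, "ay": 0, "az": 0},
  {"tx": 16.5, "ty": -13, "tz": 0, "ax": 0, "ay": 0, "az": 0},
])

```text
clock: 1.1
eef_pos: [0.3686, -0.2021, 0.3711]
ee_rot: [[0.907, 0.421, -0.0], [0.421, -0.907, 0.0], [-0.0, -0.0, -1.0]]
wrist_force: [0.7, -0.3, 0.4]
gripper_width: -0.0
gripper_force: 0.0
```

Call:
apply_moves([
  {"tx": 2, "ty": -4.2, "tz": 0, "ax": 0, "ay": 0, "az": 0},
  {"tx": 4, "ty": -8.4, "tz": 0, "ax": 0, "ay": 0, "az": 0},
  {"tx": 6, "ty": -12.6, "tz": 0, "ax": 0, "ay": 0, "az": 0},
  {"tx": 8, "ty": -16.8, "tz": 0, "ax": 0, "ay": 0, "az": 0},
  {"tx": 10, "ty": -21, "tz": 0, "ax": 0, "ay": 0, "az": 0},
])

```text
clock: 1.6
eef_pos: [0.3699, 0.0306, 0.3712]
ee_rot: [[0.907, 0.421, 0.0], [0.421, -0.907, 0.0], [0.0, 0.0, -1.0]]
wrist_force: [0.9, -0.5, 1.0]
gripper_width: -0.001
gripper_force: 0.0
```

Call:
apply_moves([
  {"tx": 2.1, "ty": -4.4, "tz": 0, "ax": 0, "ay": 0, "az": 0},
  {"tx": 4.2, "ty": -8.8, "tz": 0, "ax": 0, "ay": 0, "az": 0},
  {"tx": 6.4, "ty": -13.2, "tz": 0, "ax": 0, "ay": 0, "az": 0},
  {"tx": 8.6, "ty": -17.8, "tz": 0, "ax": 0, "ay": 0, "az": 0},
  {"tx": 10.8, "ty": -22.3, "tz": 0, "ax": 0, "ay": 0, "az": 0},
])

```text
clock: 2.1
eef_pos: [0.3738, 0.2777, 0.3712]
ee_rot: [[0.907, 0.421, -0.0], [0.421, -0.907, -0.0], [-0.0, 0.0, -1.0]]
wrist_force: [1.2, -1.1, 1.3]
gripper_width: 0.001
gripper_force: 0.0
```

Call:
apply_moves([
  {"tx": 0, "ty": 0, "tz": 4, "ax": 0, "ay": 0, "az": 0},
  {"tx": 0, "ty": 0, "tz": 8, "ax": 0, "ay": 0, "az": 0},
  {"tx": 0, "ty": 0, "tz": 12, "ax": 0, "ay": 0, "az": 0},
  {"tx": 0, "ty": 0, "tz": 16, "ax": 0, "ay": 0, "az": 0},
  {"tx": 0, "ty": 0, "tz": 18, "ax": 0, "ay": 0, "az": 0},
])

```text
clock: 2.6
eef_pos: [0.373, 0.2749, 0.188]
ee_rot: [[0.907, 0.421, -0.005], [0.421, -0.907, -0.002], [-0.005, -0.0, -1.0]]
wrist_force: [0.4, 0.5, 0.2]
gripper_width: 0.0
gripper_force: 0.0
```

Call:
apply_moves([
  {"tx": 0, "ty": 0, "tz": 4, "ax": 0, "ay": 0, "az": 0},
  {"tx": 0, "ty": 0, "tz": 7, "ax": 0, "ay": 0, "az": 0},
  {"tx": 0, "ty": 0, "tz": 7, "ax": 0, "ay": 0, "az": 0},
  {"tx": 0, "ty": 0, "tz": 7, "ax": 0, "ay": 0, "az": 0},
  {"tx": 0, "ty": 0, "tz": 7, "ax": 0, "ay": 0, "az": 0},
])

```text
clock: 3.1
eef_pos: [0.3753, 0.2759, 0.123]
ee_rot: [[0.907, 0.421, 0.003], [0.421, -0.907, 0.001], [0.003, 0.0, -1.0]]
wrist_force: [0.4, -0.7, 0.4]
gripper_width: -0.0
gripper_force: 0.0
```

```bash
python3 - <<'E'
from h import *
s=snap('wrist','w1'); t=snap('side','side1'); print(manip.read_state()['eef_pos'])
a=cv2.resize(t['pixels'][170:330,100:260],None,fx=3,fy=3,interpolation=2)
b=cv2.resize(s['pixels'],(320,240)); im=np.zeros((480,800,3),np.uint8); im[:,:480]=a; im[:240,480:]=b
cv2.imwrite('pics/c2.png',im[:,:,::-1])
E
```

```text
[0.37515376 0.27578166 0.12271063]
```

View pics/c2.png

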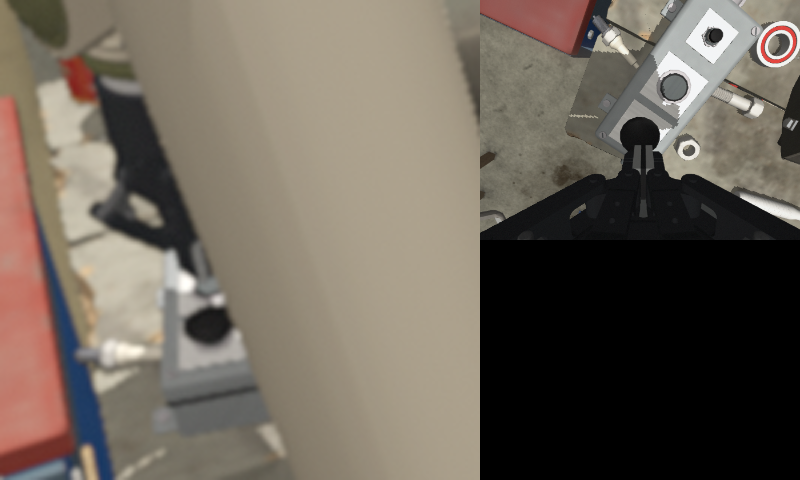

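The wrist view shows the tip over STOP (composite 640,135), START at (675,87) and the pin at (714,36). I'll cross-check these through the wrist calibration.

```bash
python3 - <<'E'
from h import *
s=pickle.load(open('w1.pkl','rb')); g=cv2.cvtColor(s['pixels'],cv2.COLOR_RGB2GRAY)
print(s['origin'])
for n,p,r,th,z in(('start',(341,152),30,140,.068),('brk',(409,63),20,70,.077)):
    m=np.zeros_like(g);cv2.circle(m,p,r,255,-1)
    k=((g<th)&(m>0)).astype(np.uint8)
    N,l,st,c=cv2.connectedComponentsWithStats(k); i=1+np.argmax(st[1:,4]); print(n,st[i],c[i],ray(s,*c[i],z))
print(ray(s,341,152,.068),ray(s,409.5,63,.077))
E
```

```text
[0.44198982 0.30653932 0.266445  ]
start [ 311  128   54   50 2055] [337.67007299 152.5323601 ] [0.43038871 0.26837279 0.068     ]
brk [393  50  32  26 580] [409.72068966  61.85862069] [0.48654226 0.25812603 0.077     ]
[0.43144685 0.26680422 0.068     ] [0.48603472 0.25795343 0.077     ]
```

Call:
apply_moves([
  {"tx": 0, "ty": 0, "tz": 2, "ax": 0, "ay": 0, "az": 0},
  {"tx": 0, "ty": 0, "tz": 3.5, "ax": 0, "ay": 0, "az": 0},
  {"tx": 0, "ty": 0, "tz": 4, "ax": 0, "ay": 0, "az": 0},
  {"tx": 0, "ty": 0, "tz": 4.4, "ax": 0, "ay": 0, "az": 0},
  {"tx": 0, "ty": 0, "tz": 4.7, "ax": 0, "ay": 0, "az": 0},
])

```text
clock: 3.7
eef_pos: [0.375, 0.2758, 0.0756]
ee_rot: [[0.907, 0.421, 0.001], [0.421, -0.907, 0.001], [0.002, 0.0, -1.0]]
wrist_force: [-14.0, -6.3, 45.7]
gripper_width: -0.003
gripper_force: 22.8
```

Call:
apply_moves([
  {"tx": 0, "ty": 0, "tz": 0.1, "ax": 0, "ay": 0, "az": 0},
  {"tx": 0, "ty": 0, "tz": 0.1, "ax": 0, "ay": 0, "az": 0},
  {"tx": 0, "ty": 0, "tz": 0.1, "ax": 0, "ay": 0, "az": 0},
  {"tx": 0, "ty": 0, "tz": 0.1, "ax": 0, "ay": 0, "az": 0},
  {"tx": 0, "ty": 0, "tz": 0.1, "ax": 0, "ay": 0, "az": 0},
])

```text
clock: 4.2
eef_pos: [0.375, 0.2757, 0.0758]
ee_rot: [[0.907, 0.422, 0.002], [0.422, -0.907, 0.0], [0.002, 0.0, -1.0]]
wrist_force: [-8.7, -4.4, 26.5]
gripper_width: -0.003
gripper_force: 12.7
```

Call:
apply_moves([
  {"tx": 0, "ty": 0, "tz": -2, "ax": 0, "ay": 0, "az": 0},
  {"tx": 0, "ty": 0, "tz": -4.5, "ax": 0, "ay": 0, "az": 0},
  {"tx": 3.1, "ty": 2.1, "tz": -5, "ax": 0, "ay": 0, "az": 0},
  {"tx": 6.2, "ty": 4.3, "tz": -5, "ax": 0, "ay": 0, "az": 0},
  {"tx": 9.4, "ty": 6.4, "tz": -5, "ax": 0, "ay": 0, "az": 0},
])

```text
clock: 4.7
eef_pos: [0.4884, 0.2568, 0.1245]
ee_rot: [[0.907, 0.421, 0.002], [0.421, -0.907, 0.001], [0.002, 0.0, -1.0]]
wrist_force: [0.2, 0.1, 0.2]
gripper_width: -0.001
gripper_force: 0.0
```

Call:
apply_moves([
  {"tx": 0, "ty": 0, "tz": 0, "ax": 0, "ay": 0, "az": 0},
  {"tx": 0, "ty": 0, "tz": 0, "ax": 0, "ay": 0, "az": 0},
  {"tx": 0, "ty": 0, "tz": 0, "ax": 0, "ay": 0, "az": 0},
  {"tx": 0, "ty": 0, "tz": 0, "ax": 0, "ay": 0, "az": 0},
  {"tx": 0, "ty": 0, "tz": 0, "ax": 0, "ay": 0, "az": 0},
])

```text
clock: 5.2
eef_pos: [0.4861, 0.2574, 0.1236]
ee_rot: [[0.907, 0.422, 0.0], [0.422, -0.907, 0.0], [0.0, 0.0, -1.0]]
wrist_force: [0.9, -0.0, -0.2]
gripper_width: -0.001
gripper_force: 0.0
```

```bash
python3 - <<'E'
from h import *
s=snap('wrist','w2'); t=snap('top','top2'); print(manip.read_state()['eef_pos'])
a=cv2.resize(t['pixels'][180:300,90:210],None,fx=4,fy=4,interpolation=2)
b=cv2.resize(s['pixels'],(320,240)); im=np.zeros((480,800,3),np.uint8); im[:,:480]=a; im[:240,480:]=b; im[240:,480:]=s['pixels'][180:420,120:440]
cv2.imwrite('pics/c3.png',im[:,:,::-1])
E
```

```text
[0.48637109 0.25723566 0.12350313]
```

View pics/c3.png

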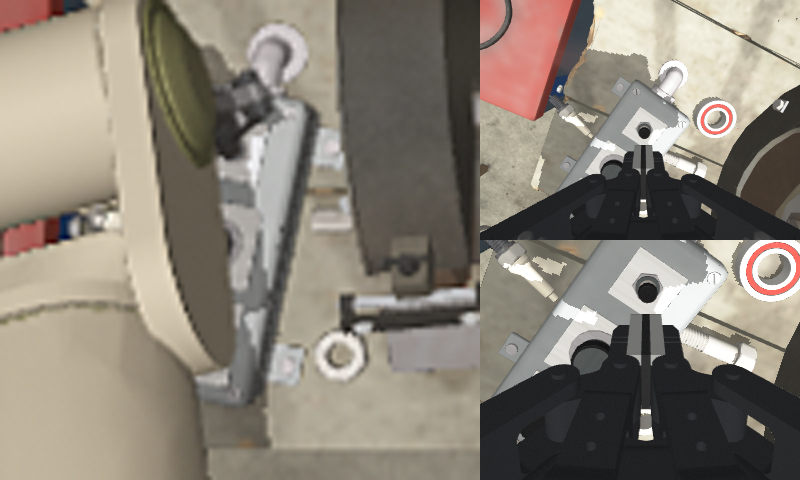

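The composite shows the pin at (647,290) just ahead of the shut tips, and START now standing out, so STOP took. I'll refine the pin position.

```bash
python3 - <<'E'
from h import *
s=pickle.load(open('w2.pkl','rb')); g=cv2.cvtColor(s['pixels'],cv2.COLOR_RGB2GRAY)
m=np.zeros_like(g);cv2.circle(m,(287,232),16,255,-1)
k=((g<50)&(m>0)).astype(np.uint8); N,l,st,c=cv2.connectedComponentsWithStats(k); i=1+np.argmax(st[1:,4]); print(st[i],c[i],ray(s,*c[i],.077))
print(ray(s,287,232,.077),proj(s,(0.4864,0.2572,.077)),proj(s,(0.4864,0.2572,.1235)))
im=cv2.resize(s['pixels'][200:270,240:340],None,fx=6,fy=6,interpolation=2); cv2.imwrite('pics/c4.png',im[:,:,::-1])
E
```

```text
[278 223  19  20 297] [287.12457912 232.26599327] [0.48837414 0.25683035 0.077     ]
[0.4884925 0.2569651 0.077    ] (np.float64(285.10723570311046), np.float64(234.9086882229155)) (np.float64(285.115223272305), np.float64(272.1370210816279))
```

View pics/c4.png

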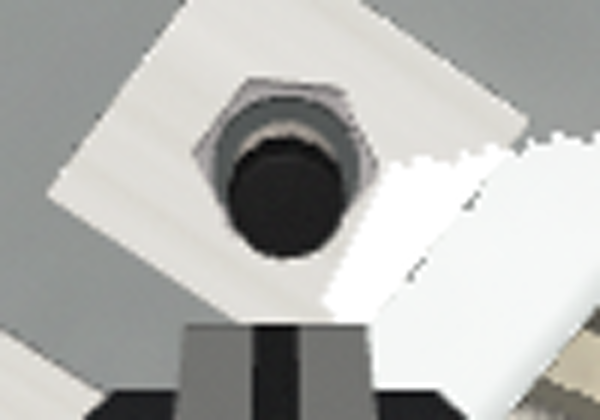

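The crop shows the tripped pin with its white band, centred at full-frame (287,232), about 1.5 mm ahead of the tip. I'll correct for that and press.

Call:
apply_moves([
  {"tx": 0.15, "ty": 0.1, "tz": 2, "ax": 0, "ay": 0, "az": 0},
  {"tx": 0.15, "ty": 0.1, "tz": 4, "ax": 0, "ay": 0, "az": 0},
  {"tx": 0.15, "ty": 0.1, "tz": 4.6, "ax": 0, "ay": 0, "az": 0},
  {"tx": 0.15, "ty": 0.1, "tz": 5.1, "ax": 0, "ay": 0, "az": 0},
  {"tx": 0.15, "ty": 0.1, "tz": 5.4, "ax": 0, "ay": 0, "az": 0},
])

```text
clock: 5.8
eef_pos: [0.4887, 0.2569, 0.0696]
ee_rot: [[0.907, 0.421, 0.001], [0.421, -0.907, 0.0], [0.001, 0.0, -1.0]]
wrist_force: [0.8, -0.8, 0.8]
gripper_width: 0.003
gripper_force: 0.0
```

Call:
apply_moves([
  {"tx": 0, "ty": 0, "tz": 0.1, "ax": 0, "ay": 0, "az": 0},
  {"tx": 0, "ty": 0, "tz": 0.1, "ax": 0, "ay": 0, "az": 0},
  {"tx": 0, "ty": 0, "tz": 0.1, "ax": 0, "ay": 0, "az": 0},
  {"tx": 0, "ty": 0, "tz": 0.1, "ax": 0, "ay": 0, "az": 0},
  {"tx": 0, "ty": 0, "tz": 0.1, "ax": 0, "ay": 0, "az": 0},
])

```text
clock: 6.3
eef_pos: [0.4887, 0.2569, 0.069]
ee_rot: [[0.907, 0.421, 0.001], [0.421, -0.907, 0.0], [0.001, 0.0, -1.0]]
wrist_force: [-2.3, -1.1, 6.1]
gripper_width: 0.0
gripper_force: 3.0
```

Call:
apply_moves([
  {"tx": 0, "ty": 0, "tz": 0.1, "ax": 0, "ay": 0, "az": 0},
  {"tx": 0, "ty": 0, "tz": 0.1, "ax": 0, "ay": 0, "az": 0},
  {"tx": 0, "ty": 0, "tz": 0.1, "ax": 0, "ay": 0, "az": 0},
  {"tx": 0, "ty": 0, "tz": 0.1, "ax": 0, "ay": 0, "az": 0},
  {"tx": 0, "ty": 0, "tz": 0.1, "ax": 0, "ay": 0, "az": 0},
])

```text
clock: 6.8
eef_pos: [0.4888, 0.2569, 0.0689]
ee_rot: [[0.907, 0.421, 0.001], [0.421, -0.907, 0.0], [0.001, 0.0, -1.0]]
wrist_force: [-5.4, -1.1, 13.3]
gripper_width: -0.003
gripper_force: 7.2
```

Call:
apply_moves([
  {"tx": 0, "ty": 0, "tz": -2, "ax": 0, "ay": 0, "az": 0},
  {"tx": 0, "ty": 0, "tz": -4.5, "ax": 0, "ay": 0, "az": 0},
  {"tx": 0, "ty": 0, "tz": -5.5, "ax": 0, "ay": 0, "az": 0},
  {"tx": 0, "ty": 0, "tz": -5.5, "ax": 0, "ay": 0, "az": 0},
  {"tx": 0, "ty": 0, "tz": -5.5, "ax": 0, "ay": 0, "az": 0},
])

```text
clock: 7.3
eef_pos: [0.4881, 0.2566, 0.1214]
ee_rot: [[0.907, 0.421, -0.001], [0.421, -0.907, -0.0], [-0.001, -0.0, -1.0]]
wrist_force: [-0.1, -0.6, -0.3]
gripper_width: 0.004
gripper_force: 0.0
```

```bash
python3 - <<'E'
from h import *
s=snap('wrist','w3'); print(manip.read_state()['eef_pos'])
im=cv2.resize(s['pixels'][190:290,200:340],None,fx=4,fy=4,interpolation=2); cv2.imwrite('pics/c5.png',im[:,:,::-1])
E
```

```text
[0.48798825 0.25661153 0.12110652]
```

View pics/c5.png

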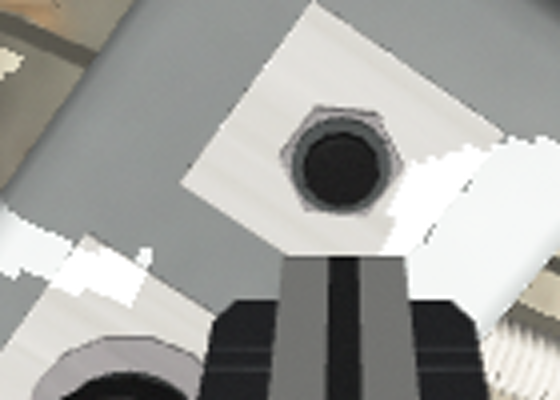

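The pin is home: no white band, flush in the nut at crop (342,168). Next is START.

Call:
apply_moves([
  {"tx": -1.6, "ty": -1.1, "tz": 0, "ax": 0, "ay": 0, "az": 0},
  {"tx": -3.2, "ty": -2.3, "tz": 0, "ax": 0, "ay": 0, "az": 0},
  {"tx": -4.7, "ty": -3.4, "tz": 0, "ax": 0, "ay": 0, "az": 0},
  {"tx": -4.7, "ty": -3.4, "tz": 0, "ax": 0, "ay": 0, "az": 0},
  {"tx": -4.7, "ty": -3.4, "tz": 0, "ax": 0, "ay": 0, "az": 0},
])

```text
clock: 7.85
eef_pos: [0.4317, 0.2678, 0.1218]
ee_rot: [[0.907, 0.422, -0.0], [0.422, -0.907, -0.0], [-0.0, 0.0, -1.0]]
wrist_force: [0.8, 0.1, 0.4]
gripper_width: 0.005
gripper_force: 0.0
```

Call:
apply_moves([
  {"tx": 0, "ty": 0, "tz": 2, "ax": 0, "ay": 0, "az": 0},
  {"tx": 0, "ty": 0, "tz": 4, "ax": 0, "ay": 0, "az": 0},
  {"tx": 0, "ty": 0, "tz": 4.6, "ax": 0, "ay": 0, "az": 0},
  {"tx": 0, "ty": 0, "tz": 5, "ax": 0, "ay": 0, "az": 0},
  {"tx": 0, "ty": 0, "tz": 5.3, "ax": 0, "ay": 0, "az": 0},
])

```text
clock: 8.35
eef_pos: [0.4321, 0.2678, 0.0694]
ee_rot: [[0.907, 0.421, 0.001], [0.421, -0.907, 0.0], [0.001, 0.0, -1.0]]
wrist_force: [0.1, 0.2, 0.3]
gripper_width: -0.007
gripper_force: 0.0
```

Call:
apply_moves([
  {"tx": 0, "ty": 0, "tz": 0.1, "ax": 0, "ay": 0, "az": 0},
  {"tx": 0, "ty": 0, "tz": 0.1, "ax": 0, "ay": 0, "az": 0},
  {"tx": 0, "ty": 0, "tz": 0.1, "ax": 0, "ay": 0, "az": 0},
  {"tx": 0, "ty": 0, "tz": 0.1, "ax": 0, "ay": 0, "az": 0},
  {"tx": 0, "ty": 0, "tz": 0.1, "ax": 0, "ay": 0, "az": 0},
])

```text
clock: 8.85
eef_pos: [0.4316, 0.2678, 0.0685]
ee_rot: [[0.907, 0.421, 0.0], [0.421, -0.907, 0.0], [0.0, 0.0, -1.0]]
wrist_force: [0.0, 0.8, 0.4]
gripper_width: 0.0
gripper_force: 0.0
```

Call:
apply_moves([
  {"tx": 0, "ty": 0, "tz": 0.1, "ax": 0, "ay": 0, "az": 0},
  {"tx": 0, "ty": 0, "tz": 0.1, "ax": 0, "ay": 0, "az": 0},
  {"tx": 0, "ty": 0, "tz": 0.15, "ax": 0, "ay": 0, "az": 0},
  {"tx": 0, "ty": 0, "tz": 0.15, "ax": 0, "ay": 0, "az": 0},
  {"tx": 0, "ty": 0, "tz": 0.15, "ax": 0, "ay": 0, "az": 0},
])

```text
clock: 9.35
eef_pos: [0.4317, 0.2679, 0.068]
ee_rot: [[0.907, 0.421, 0.001], [0.421, -0.907, 0.0], [0.001, 0.0, -1.0]]
wrist_force: [-4.6, -0.8, 13.3]
gripper_width: 0.0
gripper_force: 6.5
```

Call:
apply_moves([
  {"tx": 0, "ty": 0, "tz": -2, "ax": 0, "ay": 0, "az": 0},
  {"tx": 0, "ty": 0, "tz": -5, "ax": 0, "ay": 0, "az": 0},
  {"tx": 0, "ty": 0, "tz": -9, "ax": 0, "ay": 0, "az": 0},
  {"tx": 0, "ty": 0, "tz": -13, "ax": 0, "ay": 0, "az": 0},
  {"tx": 0, "ty": 0, "tz": -15, "ax": 0, "ay": 0, "az": 0},
])

```text
clock: 9.85
eef_pos: [0.4323, 0.2681, 0.2202]
ee_rot: [[0.907, 0.421, 0.004], [0.421, -0.907, 0.002], [0.005, 0.001, -1.0]]
wrist_force: [-0.1, -0.3, 0.1]
gripper_width: 0.002
gripper_force: 0.0
```

Call:
apply_moves([
  {"tx": -3, "ty": -2, "tz": 0, "ax": 0, "ay": 0, "az": 0},
  {"tx": -6, "ty": -4, "tz": 0, "ax": 0, "ay": 0, "az": 0},
  {"tx": -6, "ty": -4, "tz": 0, "ax": 0, "ay": 0, "az": 0},
  {"tx": -6, "ty": -4, "tz": 0, "ax": 0, "ay": 0, "az": 0},
  {"tx": -6, "ty": -4, "tz": 0, "ax": 0, "ay": 0, "az": 0},
])

```text
clock: 10.35
eef_pos: [0.361, 0.2787, 0.2168]
ee_rot: [[0.907, 0.421, 0.0], [0.421, -0.907, 0.0], [0.0, 0.0, -1.0]]
wrist_force: [-0.1, 0.2, 0.6]
gripper_width: 0.004
gripper_force: 0.0
```

```bash
python3 - <<'E'
from h import *
s=snap('wrist','w4'); print(manip.read_state()['eef_pos'])
cv2.imwrite('pics/c6.png',s['pixels'][:,:,::-1])
E
```

```text
[0.36102931 0.27866944 0.21669921]
```

View pics/c6.png

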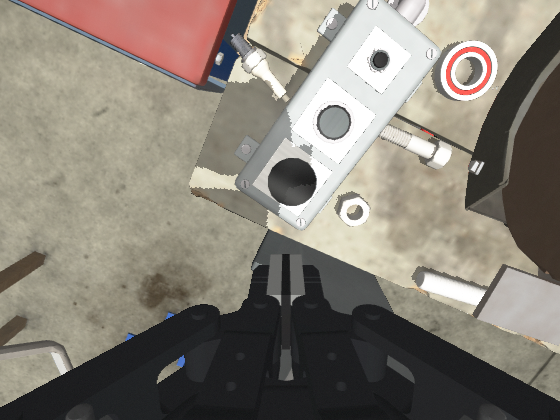

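The view shows START in (334,122), STOP out (292,182), the pin home (380,60), and the loose things not moved. I'll hand in.

```bash
python3 -c "
from bench import manip; print(manip.close_job())"
```

```text
the job is handed in; nothing more can be done
None
```

I pressed STOP fully in, pushed the breaker pin home (it stayed in), then pressed START fully in, and handed the job in at about 10.4 s; the last wrist picture showed no loose items moved by the box, but I did not re-check the jar or piston.

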